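Garage a glass piece in the bench kiln

TASK

Put the blue glass ball on its steel tube away in the kiln, in the free middle place between the two pieces already there. Lift it off the bench stand, lay it down gently with the ball just inside the kiln's mouth and the tube in the middle cradle of the rod rest, and let go; then take it again by its cork handle and slide it in until the cork is up against the rest, within a finger's width. Do not drop the piece, and do not disturb the other two pieces, the bottle or the graphite paddle.

Things in the scene. Friction and masses are not known exactly. Their poses are not given: they have to be found in the camera images.
- blue_piece: cobalt blue glass ball, 48 mm across, on a straight steel tube 10 mm in diameter with a cork handle at its end. Origin: centre of the ball. The tube runs along its -x axis: bare tube 24 to 192 mm behind the ball's centre, cork 192 to 282 mm. About 0.2 kg; it balances 41 mm behind the ball's centre, so the ball drops if it is lifted by the cork. Rolled at will, so its y and z mean nothing
- blue_piece_grip (a point): middle of the blue piece's cork handle (16 mm in diameter, 90 mm long), 237 mm behind the ball's centre; x axis along the tube towards the ball
- blue_piece_tube (a point): point on the axis of the blue piece's bare tube, 100 mm behind the ball's centre; at the start midway (within 7 mm) between the stand's two cradles
- stand: fixed rod stand on which the blue piece lies at the start: base plate 160 x 70 x 8 mm with two upright V cradles at x = +60 and -60 mm, which carry a tube level, its axis 50 mm above the bench; cradle tops 58 mm above the bench. Origin: under the middle of the plate, on the bench; x axis towards the ball's end
- kiln: fixed grey kiln, 290 mm deep, 340 wide, 272 high. Origin: on the bench under the middle of its front face; x points into the kiln, z up. Front wall x = 0 to 55 mm, then the chamber to the back wall at x = 235. The raised door hangs before the face, above the mouth, out to x = -22 mm, up to 312 mm high. A controller box stands out 52 mm from the +y flank
- kiln_mouth (a point): middle of the sill at the kiln's front face, 75 mm above the bench (kiln axes). The mouth is 220 mm wide and 105 mm high: lower edge of lintel and raised door 180 mm above the bench. Sill and chamber floor are level, from a ledge 20 mm before the face to the back wall
- kiln_rest (a point): axis of a tube lying in the middle cradle of the rod rest, 50 mm before the kiln's face, 99 mm above the bench (kiln axes). The rest is a fixed bar with three V cradles, 4 mm thick along x, 30 mm wide at the top, at y = -72, 0 (free) and +72 mm; tops 107 mm above the bench. Tubes lie level, balls on the floor. The cork cannot pass: pushed home, the ball's centre is 140 mm behind the face
- amber_piece: piece already in the kiln, of the same shape and size with an amber ball, in the cradle at y = +72 mm or -72 mm of the kiln, its cork outside the rest. Origin: centre of its ball; leave alone
- green_piece: piece already in the kiln, of the same shape and size with a green ball, in the other outer cradle. Origin: centre of its ball; leave alone
- bottle: closed amber glass bottle standing on the bench, 62 mm in diameter, 200 mm high. Origin: centre of its underside; leave alone
- paddle: graphite paddle with a wooden handle lying on the bench, 260 mm long, 60 mm wide, 22 mm high at most. Origin: on the bench under its length, x axis towards the blade; leave alone

How it is judged:
On the way, in this order (a step that is already met when the one before it is completed fails the run):
1. the piece lies released, its ball on the sill in the kiln's mouth (centre between 18 mm before and 72 mm behind the front face) and its tube in the middle cradle (x of blue_piece in the frame of kiln between -0.018 and 0.072 m and y of blue_piece in the frame of kiln between -0.025 and 0.025 m and z of blue_piece in the frame of kiln between 0.092 and 0.106 m and y of blue_piece_grip in the frame of kiln between -0.04 and 0.04 m and z of blue_piece_grip in the frame of kiln between 0.087 and 0.111 m and contact force between the fingers and blue_piece below 0.1 N and linear speed of blue_piece below 0.02 m/s), for 0.2 s.
2. the piece is taken again by its cork handle (contact force between the fingers and blue_piece above 1 N and distance between the grasp point and blue_piece_grip below 0.055 m), for 0.1 s.
At the end, for the whole second after the job is handed in: The blue piece lies released and still in the middle place, ball on the chamber floor, tube in the middle cradle (sideways within 20 mm, height within 6 mm at the ball, 8 mm at the cork), the cork at most 18 mm from the rest: ball's centre 122 to 146 mm behind the front face (x of blue_piece in the frame of kiln between 0.122 and 0.146 m and y of blue_piece in the frame of kiln between -0.02 and 0.02 m and z of blue_piece in the frame of kiln between 0.093 and 0.105 m and y of blue_piece_grip in the frame of kiln between -0.02 and 0.02 m and z of blue_piece_grip in the frame of kiln between 0.091 and 0.107 m and linear speed of blue_piece below 0.02 m/s); the robot touches nothing.
It fails at once if the blue piece falls onto the bench (height (world z) of blue_piece below 0.032 m or height (world z) of blue_piece_grip below 0.02 m).
It fails at once if a piece already in the kiln is moved more than 12 mm (distance of any of amber_piece, green_piece from where it was at the start of the episode above 0.012 m).
It fails at once if the bottle or the paddle is moved more than 20 mm (distance of any of bottle, paddle from where it was at the start of the episode above 0.02 m).
It fails at once if the blue piece is dropped: it moves faster than 0.5 m/s (a free fall of over 12 mm) while no finger touches it (contact force between the fingers and blue_piece below 0.1 N and linear speed of blue_piece above 0.5 m/s).
It also fails if it takes over 58 s, if anything falls off the work surface, if the arm or the gripper's body presses on something with over 40 N, if the wrist force passes 120 N, or if a joint passes its speed limit or range.

ROBOT

A 7-joint arm with a two-finger parallel gripper is mounted at the origin on the work surface. World frame = base frame: x ahead of the robot, y to its left, z up, the work surface at z = 0. Lengths are in m, angles in rad, forces in N, time in s.
With the tool pointing down it reaches from about 0.4 to 0.85 m from the base axis. Payload 10.4 kg.
Tool frame: the origin (TCP) lies at the very end of the fingers, on their centre line; the grasp point (between the pads) lies 19 mm behind it; z points along the fingers, y is the line along which they close (so a half turn about z gives the same grasp; the last joint's range is limited). The gripper opens to 87 mm and grips with 3 to 60 N. Pads are 19 mm wide; open, the fingers measure 117 mm over their backs; the gripper's body (75 mm by 190 mm) begins 51 mm behind the grasp point.
Start: joints at [-1.125, 0.332, -0.065, 1.46, 0.022, 1.35, -0.088], TCP at [0.282, 0.558, 0.223] pointing down, gripper open.
Joint ranges: [-2.6, 2.6], [-0.5, 2.12], [-1.47, 1.34], [0.16, 2.42], [-1.27, 4.41], [0.06, 2.06], [-2.6, 2.6]. Speed limits (rad/s): [2.22, 2.22, 2.79, 2.79, 3.14, 3.14, 3.14].

INTERFACE

Orientations are given as a unit quaternion [x, y, z, w].
In Python, from bench import * gives the robot as it stands.
- The arm moves only by the tool carry_out, never from a script. Its argument "deltas" is a list of rows, each an object with "hand": the finger opening in mm, from 0 to 87; "dp": the shift along the tool's x, y, z each as a share of 250 mm, from -1 to 1, a list of three; "spin": the turn about the tool's z as a share of pi rad, from -1 to 1. In form: [{"hand": hand, "dp": [dx, dy, dz], "spin": spin}, ...]. A call has 1 to 20 rows; each row is the pose to reach, as a shift and turn from the pose commanded when the call began, along the tool's axes at that moment, turning the shorter way round; what a row does not reach only later rows make up. A row lasts 1/10 s, in which the tool goes at most 50 mm and 8.59 degrees, less where a joint would pass 70% of its speed; a pose out of reach is approached as far as the arm can. A call with a number of a shift or a turn outside -1 to 1 is refused whole. A call with a gripper value outside its range is refused whole. The fingers move at their own pace and stop on an object; "force" is the grip in N (left out, the last holds). Time passes only in rows, so rows that repeat a pose let the fingers close. It gives the time, the measured TCP pose, the force, the opening and the grip force at its end, in the units of the state.
- read_state(): the state, without advancing time (a new reading comes with each control period).
- camera(name): name is "scene" or "side" or "wrist"; returns the picture (400x640x3 uint8, red, green, blue); there is no depth.
- get_calibration(name): a dict with "fx", "fy", "cx", "cy" (pixels), "R" (3x3) and "t" (3): a world point X has camera coordinates R X + t; the wrist camera has in their place "mount" (4x4, takes a point from camera to tool coordinates, whose origin is the TCP and whose axes are the flange's). Camera axes: x right, y down, z forward; pixel columns grow to the right and rows downward; lengths in m; the calibration is good to about 2 mm. A picture is of the moment at which its call begins: read the wrist's pose just before it. get_calibration takes no time and is no camera call.
- close_job(): hands the job in; it is judged then, once.
The state is a dict: "time": time; "joint_positions": joint angles; "joint_vel": joint speeds; "joint_torque": joint torques, N m; "ee_pos": TCP position; "eef_rot": TCP orientation; "ft_force": force on the tool from outside, world axes, zero at the start; "torque": the same for the moment, N m; "width": finger opening in m; "grip_force": force on a finger pad.
Only numpy, scipy, OpenCV 4.12 (cv2) and the standard library are available. Lean on these libraries where they do the work, as an engineer would, in place of code of your own. Each camera call takes 0.05 s, during which the arm holds its last target. There are 200 camera calls.

## Working session

There is one attempt and no reset: what is moved stays moved. The work goes in short steps, Python scripts to look and compute and a tool call to move; the robot and the scene stay as the last step left them, time stands still between calls to the robot, and variables do not carry over. Pictures are saved under pics/ and viewed, at most 10 in all, crops included, and the job is handed in when it is done.

Besides the shell and the picture viewer there is one more tool, called as name(argument=value, ...) on one line, values as JSON. carry_out: Moves the arm, as the interface text tells. Its arguments: {"type":"object","properties":{"deltas":{"type":"array","items":{"type":"object","properties":{"hand":{"type":"number"},"dp":{"type":"array","items":{"type":"number","minimum":-1,"maximum":1}},"spin":{"type":"number","minimum":-1,"maximum":1}}}},"force":{"type":"number"}},"required":["deltas"]}

```bash
mkdir -p pics; python3 - <<'E'
from bench import *
import cv2,json
s=read_state();print(s)
for n in("scene","side"):
    cv2.imwrite(f"pics/{n}0.png",camera(n)[:,:,::-1]);c=get_calibration(n);print(n,c)
print(get_calibration("wrist"))
E
```

```text
{'time': 0.0, 'joint_positions': array([-1.12460864,  0.33285633, -0.06468335,  1.46094145,  0.02160814,
        1.34990286, -0.0885223 ]), 'joint_vel': array([-1.12195052e-03,  1.31766796e-03, -1.51720128e-04, -1.70596391e-05,
       -7.51543195e-04,  1.00779664e-03, -1.61948041e-03]), 'joint_torque': array([ 8.95584321e-05, -6.23259258e+01,  2.47710018e-02, -3.89899457e+01,
       -6.13438594e-02,  3.96535336e-02,  1.10538006e-04]), 'ee_pos': array([0.28221963, 0.55721789, 0.22176355]), 'eef_rot': array([ 2.32260814e-01,  9.72653286e-01, -6.95012232e-04, -1.25059960e-04]), 'ft_force': array([-0.07726753, -1.08730973, -0.36855935]), 'torque': array([-0.0013614 ,  0.01164991,  0.0413723 ]), 'grip_force': 0.0, 'width': 0.0873908906521328}
scene {'fx': 365.5527986805472, 'fy': 365.5527986805472, 'cx': 321.9990332660827, 'cy': 195.77059391915236, 'R': array([[ 0.6627246 ,  0.74858192, -0.02052374],
       [ 0.52970086, -0.48796844, -0.69376062],
       [-0.52935159,  0.44890078, -0.71991318]]), 't': array([-0.33474872, -0.28654056,  1.34099965])}
side {'fx': 402.0113368850611, 'fy': 402.0113368850611, 'cx': 317.56588171636486, 'cy': 195.56174543186225, 'R': array([[ 0.98966321, -0.14335643, -0.00395715],
       [-0.08966665, -0.59700923, -0.79720755],
       [ 0.11192238,  0.7893218 , -0.60369236]]), 't': array([-0.59492861,  0.09112562,  0.99278871])}
{'fx': 292.04132439391526, 'fy': 292.04132439391526, 'cx': 321.4085979700685, 'cy': 197.23737256635022, 'mount': array([[-2.84075084e-04, -9.59162767e-01, -2.82854568e-01,
         7.80832330e-02],
       [ 9.99999947e-01, -2.27388006e-04, -2.33239863e-04,
        -3.76345479e-05],
       [ 1.59397256e-04, -2.82854619e-01,  9.59162780e-01,
        -1.62175313e-01],
       [ 0.00000000e+00,  0.00000000e+00,  0.00000000e+00,
         1.00000000e+00]])}
```

View pics/scene0.png

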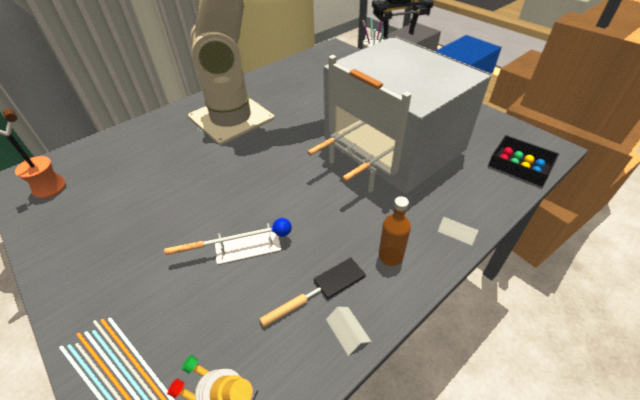

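View pics/side0.png

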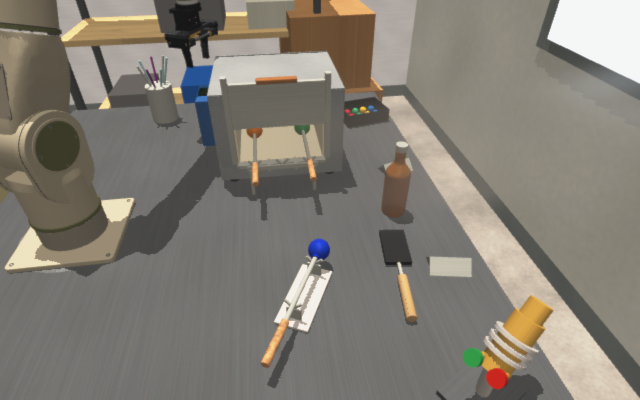

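The scene view shows the blue ball at (282,227) with its cork end at (167,250). The kiln is at the upper right with its two pieces, and the bottle is at (393,240). In the side view the ball is at (319,249) and the cork end at (267,361). I'll enlarge both for closer readings.

```bash
python3 - <<'E'
import cv2,numpy as np
a=cv2.imread("pics/scene0.png");b=cv2.imread("pics/side0.png")
def mk(im,x,y,w,h,k):
    o=cv2.resize(im[y:y+h,x:x+w],None,fx=k,fy=k,interpolation=cv2.INTER_CUBIC)
    for X in range((x+19)//20*20,x+w,20):
        cv2.line(o,((X-x)*k,0),((X-x)*k,8),(0,255,255),1);cv2.putText(o,str(X),((X-x)*k,18),0,.35,(0,255,255),1)
    for Y in range((y+19)//20*20,y+h,20):
        cv2.line(o,(0,(Y-y)*k),(8,(Y-y)*k),(0,255,255),1);cv2.putText(o,str(Y),(10,(Y-y)*k+4),0,.35,(0,255,255),1)
    return o
cv2.imwrite("pics/k1.png",mk(a,300,40,200,150,4))
cv2.imwrite("pics/k2.png",mk(b,200,45,160,150,4))
cv2.imwrite("pics/p12.png",np.vstack([mk(a,155,205,150,65,4),mk(b,255,235,150,80,4)[:0]] + [mk(b,255,230,150,84,4)]))
E
```

```text
(no output)
```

View pics/k1.png

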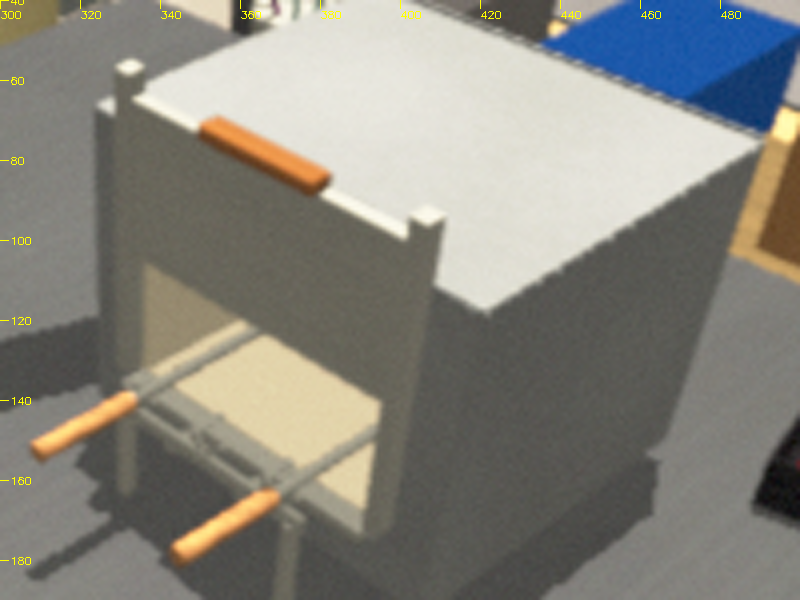

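View pics/k2.png

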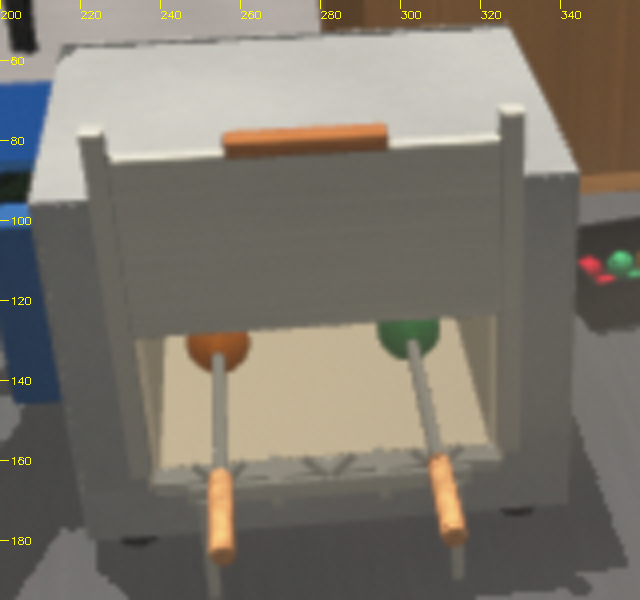

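View pics/p12.png

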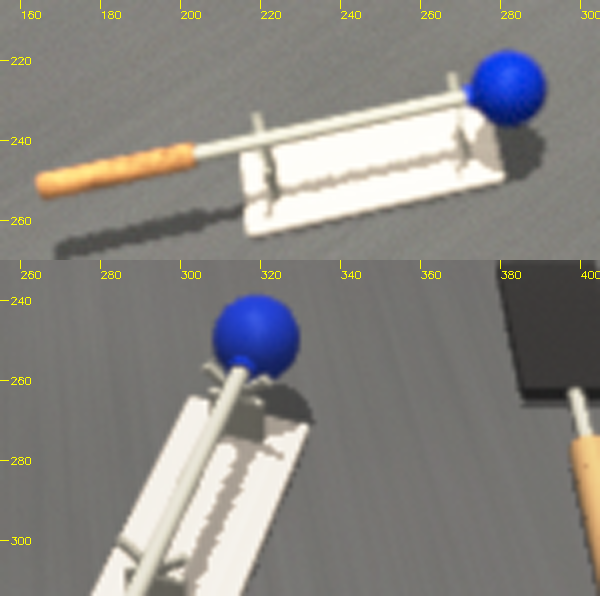

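```bash
cat > h.py <<'E'
import numpy as np
from bench import *
from scipy.optimize import least_squares
C={n:get_calibration(n) for n in("scene","side")}
def proj(n,X):
    c=C[n];p=c["R"]@np.array(X)+c["t"];return np.array([c["fx"]*p[0]/p[2]+c["cx"],c["fy"]*p[1]/p[2]+c["cy"]])
def world(p,X):
    c,s=np.cos(p[2]),np.sin(p[2]);return np.array([p[0]+c*X[0]-s*X[1],p[1]+s*X[0]+c*X[1],X[2]])
def fit(obs,p0):
    f=lambda p:np.concatenate([proj(n,world(p,X))-u for n,X,u in obs])
    r=least_squares(f,p0,loss="soft_l1");print(r.x.round(4),np.degrees(r.x[2]).round(2),"\n",r.fun.reshape(-1,2).round(1).tolist());return r.x
def ground(n,u,z):
    c=C[n];d=c["R"].T@[(u[0]-c["cx"])/c["fx"],(u[1]-c["cy"])/c["fy"],1];o=-c["R"].T@c["t"];return o+d*(z-o[2])/d[2]
E
python3 - <<'E'
from h import *
import cv2
k=fit([("side",(0,.17,.272),(207.5,95.7)),("side",(0,-.17,.272),(344.5,88)),("side",(.29,-.17,.272),(327.5,52)),("side",(.29,.17,.272),(216,57)),
("scene",(0,-.17,.272),(421.7,118)),("scene",(0,.17,.272),(324.5,65.7)),("scene",(.29,-.17,.272),(490.5,76.3)),
("side",(-.05,0,.107),(282.5,159.5)),("scene",(-.05,0,.103),(352,147.5))],[.5,.2,1.57])
im={n:cv2.imread(f"pics/{n}0.png").astype(int) for n in C}
obs=[]
for n,r in(("scene",(160,200,300,270)),("side",(255,230,340,370))):
    s=im[n][r[1]:r[3],r[0]:r[2]];b,g,R=s[...,0],s[...,1],s[...,2]
    m=(b-R>60);y,x=np.nonzero(m);ub=(x.min()+x.max()+1)/2+r[0]-.5,(y.min()+y.max()+1)/2+r[1]-.5
    m=(R-b>60);y,x=np.nonzero(m);uc=x.mean()+r[0],y.mean()+r[1]
    print(n,ub,uc,ground(n,ub,.05),ground(n,uc,.05))
    obs+=[(n,(0,0,.05),ub),(n,(-.237,0,.05),uc)]
p=fit(obs,[.5,-.2,1])
print("tube",world(p,(-.1,0,.05)),"mouth",world(k,(0,0,.075)),"rest",world(k,(-.05,0,.099)))
for n,u in(("scene",(393,258)),("side",(395,211))):print("bottle",ground(n,u,0))
for n,us in(("scene",((262,320),(345,275),(362,276))),("side",((411,317),(395,245),(394,232)))):
    for u in us:print("paddle",n,ground(n,u,.01))
for y in(.072,-.072):print([[proj(n,world(k,(x,y,.099))).round(0) for x in(-.055,-.145)] for n in C])
E
```

```text
[0.5225 0.149  1.557 ] 89.21 
 [[0.6, -1.0], [-0.1, -0.8], [-0.1, -0.6], [0.3, -0.6], [-0.9, -0.1], [-0.2, 1.0], [-0.1, -0.6], [-0.1, -1.7], [-0.7, 2.4]]
scene (np.float64(280.5), np.float64(226.0)) (np.float64(183.5234375), np.float64(247.05078125)) [ 0.56989332 -0.19487321  0.05      ] [ 0.46437882 -0.4062694   0.05      ]
side (np.float64(318.5), np.float64(248.5)) (np.float64(274.7714285714286), np.float64(341.81666666666666)) [ 0.57538001 -0.19340377  0.05      ] [ 0.46776557 -0.40707898  0.05      ]
[ 0.5733 -0.1949  1.1063] 63.38 
 [[0.8, 0.8], [0.3, 0.8], [-0.8, 0.6], [-0.4, -0.1]]
tube [ 0.52850662 -0.28428722  0.05      ] mouth [0.52246456 0.14896696 0.075     ] rest [0.52177604 0.0989717  0.099     ]
bottle [ 0.80335891 -0.02992722  0.        ]
bottle [ 0.801217   -0.03552587  0.        ]
paddle scene [ 0.72282136 -0.36508591  0.01      ]
paddle scene [ 0.76275752 -0.1555183   0.01      ]
paddle scene [ 0.79147165 -0.12790887  0.01      ]
paddle side [ 0.73149069 -0.36536525  0.01      ]
paddle side [ 0.75956876 -0.16821903  0.01      ]
paddle side [ 0.77042765 -0.1244222   0.01      ]
[[array([333., 140.]), array([309., 153.])], [array([255., 163.]), array([256., 183.])]]
[[array([368., 164.]), array([344., 179.])], [array([310., 159.]), array([314., 178.])]]
```

```bash
cat >> h.py <<'E'
from scipy.spatial.transform import Rotation as Ro
K=np.array([0.5225,0.149,1.557])
def pose():
    s=read_state();R=Ro.from_quat(s["eef_rot"]).as_matrix();return s,s["ee_pos"],R
def yawx(R):return np.degrees(np.arctan2(R[1,0],R[0,0]))
def go(x,y,z,yaw,base=None):
    s,p,R=pose()
    if base is not None:p,R=base
    d=R.T@(np.array([x,y,z])-p)/.25;sp=-((yaw-yawx(R)+180)%360-180)/180
    print("t%.2f"%s["time"],"from",p.round(4),yawx(R).round(2),"dp",d.round(3),"spin",round(sp,4),"joints",s["joint_positions"].round(2))
E
python3 - <<'E'
from h import *
s,p,R=pose();print(R.round(3))
go(.28,.557,.46,153,);go(.42,.40,.46,133)
E
```

```text
[[-0.892  0.452 -0.001]
 [ 0.452  0.892 -0.001]
 [-0.    -0.001 -1.   ]]
t0.10 from [0.2823 0.5572 0.2218] 153.14 dp [ 0.008 -0.006 -0.953] spin 0.0008 joints [-1.12  0.33 -0.06  1.46  0.02  1.35 -0.09]
t0.10 from [0.2823 0.5572 0.2218] 153.14 dp [-0.776 -0.313 -0.952] spin 0.1119 joints [-1.12  0.33 -0.06  1.46  0.02  1.35 -0.09]
```

carry_out(deltas=[{"hand": 87,"dp": [0,0,-0.2],"spin": 0},{"hand": 87,"dp": [0,0,-0.4],"spin": 0},{"hand": 87,"dp": [0,0,-0.6],"spin": 0},{"hand": 87,"dp": [0,0,-0.8],"spin": 0},{"hand": 87,"dp": [0,0,-0.95],"spin": 0},{"hand": 87,"dp": [-0.15,-0.06,-0.95],"spin": 0.03},{"hand": 87,"dp": [-0.31,-0.12,-0.95],"spin": 0.06},{"hand": 87,"dp": [-0.47,-0.19,-0.95],"spin": 0.09},{"hand": 87,"dp": [-0.62,-0.25,-0.95],"spin": 0.11},{"hand": 87,"dp": [-0.776,-0.31,-0.95],"spin": 0.11},{"hand": 87,"dp": [-0.776,-0.31,-0.95],"spin": 0.11}])

```text
time: 1.2
ee_pos: [0.4249, 0.3955, 0.4603]
eef_rot: [0.4, 0.916, -0.0, 0.001]
ft_force: [0.2, -0.4, 0.4]
width: 0.0871
grip_force: 0.0
```

```bash
python3 - <<'E'
from h import *
go(.53,.20,.46,110);go(.53,.0,.46,90)
E
```

```text
t1.20 from [0.4249 0.3955 0.4603] 132.81 dp [-0.859 -0.223  0.003] spin 0.1267 joints [-0.91  0.23  0.1   1.1  -0.02  1.81 -0.07]
t1.20 from [0.4249 0.3955 0.4603] 132.81 dp [-1.446 -0.766  0.005] spin 0.2378 joints [-0.91  0.23  0.1   1.1  -0.02  1.81 -0.07]
```

carry_out(deltas=[{"hand": 87,"dp": [-0.2,-0.05,0],"spin": 0.03},{"hand": 87,"dp": [-0.4,-0.1,0],"spin": 0.06},{"hand": 87,"dp": [-0.6,-0.15,0],"spin": 0.09},{"hand": 87,"dp": [-0.8,-0.2,0],"spin": 0.12},{"hand": 87,"dp": [-0.86,-0.4,0],"spin": 0.15},{"hand": 87,"dp": [-0.9,-0.6,0],"spin": 0.18},{"hand": 87,"dp": [-1,-0.75,0],"spin": 0.21},{"hand": 87,"dp": [-1,-0.75,0],"spin": 0.24},{"hand": 87,"dp": [-1,-0.75,0],"spin": 0.24}])

```text
time: 2.1
ee_pos: [0.4553, 0.0895, 0.4605]
eef_rot: [0.707, 0.707, 0.001, -0.0]
ft_force: [-0.9, 0.5, -0.3]
width: 0.087
grip_force: 0.0
```

```bash
python3 - <<'E'
from h import *
go(.525,-.1,.4,75);go(.52,-.284,.2,63.4)
E
```

```text
t2.10 from [0.4553 0.0895 0.4605] 89.96 dp [-0.758  0.279  0.241] spin 0.0831 joints [-0.63 -0.06  0.32  1.41  0.02  1.79 -0.31]
t2.10 from [0.4553 0.0895 0.4605] 89.96 dp [-1.495  0.259  1.04 ] spin 0.1476 joints [-0.63 -0.06  0.32  1.41  0.02  1.79 -0.31]
```

carry_out(deltas=[{"hand": 87,"dp": [-0.2,0.07,0],"spin": 0.02},{"hand": 87,"dp": [-0.4,0.14,0],"spin": 0.05},{"hand": 87,"dp": [-0.6,0.2,0.1],"spin": 0.07},{"hand": 87,"dp": [-0.8,0.26,0.2],"spin": 0.1},{"hand": 87,"dp": [-1,0.26,0.3],"spin": 0.12},{"hand": 87,"dp": [-1,0.26,0.45],"spin": 0.148},{"hand": 87,"dp": [-1,0.26,0.6],"spin": 0.148},{"hand": 87,"dp": [-1,0.26,0.6],"spin": 0.148}])

```text
time: 2.9
ee_pos: [0.5194, -0.1581, 0.3043]
eef_rot: [0.849, 0.528, -0.004, -0.003]
ft_force: [-0.0, 1.2, 0.8]
width: 0.087
grip_force: 0.0
```

```bash
python3 - <<'E'
from h import *
go(.525,-.291,.2,63.4)
E
```

```text
t2.90 from [ 0.5194 -0.1581  0.3043] 63.69 dp [-0.465  0.26   0.417] spin 0.0016 joints [-0.34  0.13  0.61  1.57 -0.07  1.48 -0.18]
```

carry_out(deltas=[{"hand": 87,"dp": [-0.17,0.1,0.1],"spin": 0.0},{"hand": 87,"dp": [-0.34,0.2,0.25],"spin": 0.0},{"hand": 87,"dp": [-0.48,0.26,0.42],"spin": 0.0},{"hand": 87,"dp": [-0.48,0.26,0.42],"spin": 0.0},{"hand": 87,"dp": [-0.48,0.26,0.42],"spin": 0.0},{"hand": 87,"dp": [-0.48,0.26,0.42],"spin": 0.0}])

```text
time: 3.5
ee_pos: [0.5277, -0.2945, 0.2064]
eef_rot: [0.849, 0.528, 0.0, 0.0]
ft_force: [0.4, -0.1, 0.5]
width: 0.0869
grip_force: 0.0
```

```bash
python3 - <<'E'
from h import *
import cv2
s,p,R=pose();im=camera("wrist")[:,:,::-1];cv2.imwrite("pics/w1.png",im)
c=get_calibration("wrist");M=c["mount"]
P=np.array([0.5733,-.1949,1.1063])
for X in(0,-.04,-.115,-.16,-.192,-.282):
    q=R.T@(world(P,(X,0,.05))-p);q=M[:3,:3].T@(q-M[:3,3]);print(X,(c["fx"]*q[:2]/q[2]+[c["cx"],c["cy"]]).round(1))
go(.5218,-.2977,.2,63.4)
E
```

```text
0 [318.5  78.4]
-0.04 [318.4 119.2]
-0.115 [318.2 188.1]
-0.16 [318.1 225.3]
-0.192 [318.1 250.1]
-0.282 [317.9 313.6]
t3.55 from [ 0.5279 -0.2943  0.2068] 63.73 dp [-0.023 -0.016  0.027] spin 0.0018 joints [-0.11  0.34  0.68  1.57 -0.22  1.31  0.15]
```

View pics/w1.png

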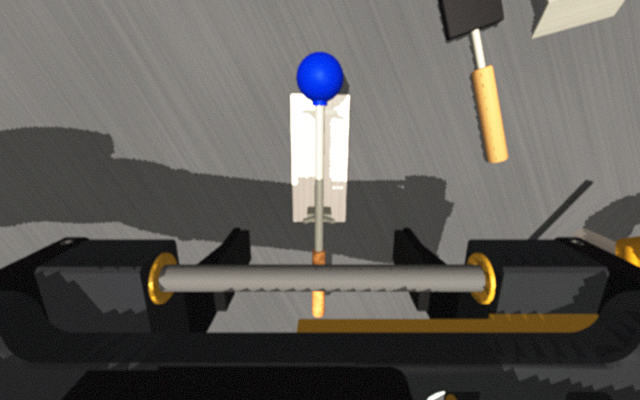

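The wrist view agrees with the model: the ball is at (320,77) against a predicted (318.5,78), and the tube is centred between the fingers at column 319. I'll descend and grip.

carry_out(deltas=[{"hand": 70,"dp": [-0.023,-0.01,0.15],"spin": 0.002},{"hand": 60,"dp": [-0.023,-0.01,0.3],"spin": 0.002},{"hand": 50,"dp": [-0.023,-0.01,0.45],"spin": 0.002},{"hand": 50,"dp": [-0.023,-0.01,0.6],"spin": 0.002},{"hand": 50,"dp": [-0.023,-0.01,0.69],"spin": 0.002},{"hand": 50,"dp": [-0.023,-0.01,0.69],"spin": 0.002},{"hand": 50,"dp": [-0.023,-0.01,0.69],"spin": 0.002},{"hand": 30,"dp": [-0.023,-0.01,0.69],"spin": 0.002},{"hand": 20,"dp": [-0.023,-0.01,0.69],"spin": 0.002},{"hand": 0,"dp": [-0.023,-0.01,0.69],"spin": 0.002},{"hand": 0,"dp": [-0.023,-0.01,0.69],"spin": 0.002},{"hand": 0,"dp": [-0.023,-0.01,0.69],"spin": 0.002},{"hand": 0,"dp": [-0.023,-0.01,0.69],"spin": 0.002},{"hand": 0,"dp": [-0.023,-0.01,0.69],"spin": 0.002}], force=55)

```text
time: 4.95
ee_pos: [0.5214, -0.3002, 0.0327]
eef_rot: [0.852, 0.523, 0.0, 0.0]
ft_force: [2.1, -1.4, 0.9]
width: 0.0083
grip_force: 55.0
```

```bash
python3 - <<'E'
from h import *
s,p,R=pose();print(s["width"],s["grip_force"],s["ft_force"])
c=world(K,(-.115-.02,0,.2));print(c)
go(.5218,-.2977,.2,63.4)
E
```

```text
0.008250814337331991 55.000131726264954 [ 2.07066286 -1.44459289  0.86249086]
[0.52063755 0.01401285 0.2       ]
t4.95 from [ 0.5214 -0.3002  0.0327] 63.13 dp [ 0.01  -0.003 -0.669] spin -0.0015 joints [-0.03  0.52  0.61  1.75 -0.35  0.99  0.24]
```

carry_out(deltas=[{"hand": 0,"dp": [0,0,-0.03],"spin": 0},{"hand": 0,"dp": [0,0,-0.08],"spin": 0},{"hand": 0,"dp": [0,0,-0.15],"spin": 0},{"hand": 0,"dp": [0,0,-0.25],"spin": 0},{"hand": 0,"dp": [0,0,-0.35],"spin": 0},{"hand": 0,"dp": [0,0,-0.45],"spin": 0},{"hand": 0,"dp": [0,0,-0.53],"spin": 0},{"hand": 0,"dp": [0,0,-0.6],"spin": 0},{"hand": 0,"dp": [0,0,-0.6],"spin": 0},{"hand": 0,"dp": [0,0,-0.6],"spin": 0}])

```text
time: 5.95
ee_pos: [0.5209, -0.2999, 0.1825]
eef_rot: [0.852, 0.524, 0.0, -0.0]
ft_force: [0.0, 0.7, -2.2]
width: 0.0084
grip_force: 55.0
```

```bash
cat >> h.py <<'E'
import cv2
def ballw(save=None):
    """ball in the wrist view -> tool coords, from the bounding box centre and diameter"""
    s,p,R=pose();im=camera("wrist").astype(int)
    if save:cv2.imwrite(save,im[:,:,::-1])
    m=((im[...,2]-im[...,0]>60)&(im[...,2]-im[...,1]>60)).astype(np.uint8)
    n,l,st,ce=cv2.connectedComponentsWithStats(m);i=1+np.argmax(st[1:,4]);u=ce[i];D=2*np.sqrt(st[i,4]/np.pi)
    c=get_calibration("wrist");M=c["mount"];d=np.array([(u[0]-c["cx"])/c["fx"],(u[1]-c["cy"])/c["fy"],1])
    print("t",s["time"],"ball px",u.round(1),"D",D.round(1),"width",s["width"].round(4),"ft",s["ft_force"].round(1))
    # intersect with sphere |q - grasp|=L is loose; give point on ray for some droops
    for L in(.11,.117,.124):
        o,v=M[:3,3],M[:3,:3]@d
        a=v[0]**2+v[2]**2;b=2*(o[0]*v[0]+(o[2]+.019)*v[2]);e=o[0]**2+(o[2]+.019)**2-L**2;di=b*b-4*a*e
        if di>0:
            k=(-b+np.sqrt(di))/2/a;q=o+k*v;k2=(-b-np.sqrt(di))/2/a;q2=o+k2*v
            print(L,"tool",q.round(4),"or",q2.round(4))
        else:print(L,"no hit")
    print("size range",2*.024*c["fx"]/D)
E
python3 - <<'E'
from h import *
ballw("pics/w2.png")
go(.53,-.12,.2,78);go(*world(K,(-.30,0,.15)),89.2)
E
```

```text
[ WARN:0@0.673] global loadsave.cpp:1063 imwrite_ Unsupported depth image for selected encoder is fallbacked to CV_8U.
Traceback (most recent call last):
  File "h.py", line 32, in ballw
    print("t",s["time"],"ball px",u.round(1),"D",D.round(1),"width",s["width"].round(4),"ft",s["ft_force"].round(1))
                                                                    ^^^^^^^^^^^^^^^^
AttributeError: 'float' object has no attribute 'round'
```

View pics/w2.png

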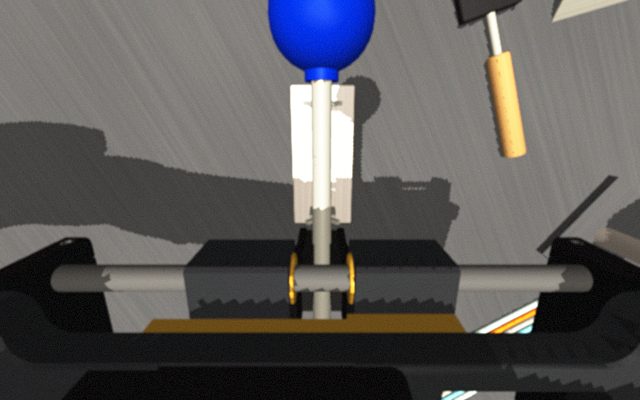

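The piece is held level. The ball is centred near (321,17), which matches the level prediction of 16.8. Next I'll swing it in line with the kiln.

```bash
sed -i 's/s\["width"\].round(4)/round(s["width"],4)/' h.py; python3 - <<'E'
from h import *
go(*world(K,(-.27,0,.13)),89.2)
E
```

```text
t6.00 from [ 0.5206 -0.2997  0.1818] 63.14 dp [ 0.634 -0.329  0.208] spin -0.1448 joints [-0.1   0.35  0.68  1.62 -0.23  1.26  0.16]
```

carry_out(deltas=[{"hand": 0,"dp": [0.06,-0.03,0],"spin": -0.02},{"hand": 0,"dp": [0.14,-0.08,0.02],"spin": -0.04},{"hand": 0,"dp": [0.22,-0.12,0.05],"spin": -0.06},{"hand": 0,"dp": [0.31,-0.17,0.08],"spin": -0.08},{"hand": 0,"dp": [0.4,-0.22,0.11],"spin": -0.1},{"hand": 0,"dp": [0.49,-0.26,0.14],"spin": -0.12},{"hand": 0,"dp": [0.57,-0.3,0.17],"spin": -0.135},{"hand": 0,"dp": [0.62,-0.32,0.19],"spin": -0.145},{"hand": 0,"dp": [0.634,-0.33,0.2],"spin": -0.145},{"hand": 0,"dp": [0.634,-0.33,0.2],"spin": -0.145},{"hand": 0,"dp": [0.634,-0.33,0.2],"spin": -0.145}])

```text
time: 7.1
ee_pos: [0.5191, -0.1226, 0.1328]
eef_rot: [0.713, 0.702, -0.0, 0.0]
ft_force: [-0.1, 0.8, -2.5]
width: 0.0082
grip_force: 55.0
```

```bash
cat >> h.py <<'E'
def locate():
    """ball from scene+side blobs (free 3D point), cork hue centre too"""
    o=[]
    for n in C:
        im=camera(n).astype(int);m=((im[...,2]-im[...,0]>60)&(im[...,2]-im[...,1]>60)&(im[...,1]<60)).astype(np.uint8)
        k,l,st,ce=cv2.connectedComponentsWithStats(m)
        i=1+np.argmax(st[1:,4]);bx=st[i];o.append((n,np.array([bx[0]+(bx[2]-1)/2,bx[1]+(bx[3]-1)/2])));print(n,bx.tolist(),ce[i].round(1))
    r=least_squares(lambda X:np.concatenate([proj(n,X)-u for n,u in o]),[.52,0,.12])
    c,s=np.cos(K[2]),np.sin(K[2]);d=r.x-[K[0],K[1],0]
    print("ball world",r.x.round(4),"kiln",[round(c*d[0]+s*d[1],4),round(-s*d[0]+c*d[1],4),round(r.x[2],4)],"res",r.fun.round(1))
def kin():
    s,p,R=pose();c,q=np.cos(K[2]),np.sin(K[2]);d=p-[K[0],K[1],0]
    print("t",round(s["time"],2),"TCP kiln",round(c*d[0]+q*d[1],4),round(-q*d[0]+c*d[1],4),p[2].round(4),"yaw",yawx(R).round(2),"w",round(s["width"],4),"ft",s["ft_force"].round(1),"j",s["joint_positions"].round(2))
E
python3 - <<'E'
from h import *
kin();locate();go(*world(K,(-.20,0,.13)),89.2)
E
```

```text
t 7.1 TCP kiln -0.2716 -0.0004 0.1328 yaw 89.12 w 0.0082 ft [-0.1  0.8 -2.5] j [-0.33  0.21  0.53  1.84 -0.12  1.12  0.23]
scene [322, 150, 11, 12, 77] [326.9 155.9]Traceback (most recent call last):
  File "<stdin>", line 2, in <module>
  File "h.py", line 48, in locate
    i=1+np.argmax(st[1:,4]);bx=st[i];o.append((n,np.array([bx[0]+(bx[2]-1)/2,bx[1]+(bx[3]-1)/2])));print(n,bx.tolist(),ce[i].round(1))
        ~~~~~~~~~^^^^^^^^^^
    return _wrapfunc(a, 'argmax', axis=axis, out=out, **kwds)
    return bound(*args, **kwds)
ValueError: attempt to get argmax of an empty sequence
```

```bash
python3 - <<'E'
from h import *
a=camera("scene")[:,:,::-1];b=camera("side")[:,:,::-1]
cv2.imwrite("pics/m1.png",np.hstack([cv2.resize(a[60:260,240:440],None,fx=2,fy=2,interpolation=2),cv2.resize(b[60:260,180:380],None,fx=2,fy=2,interpolation=2)]))
for n in C:print(n,proj(n,world(K,(-.2716+.117,0,.152))).round(1))
go(*world(K,(-.122,0,.13)),89.2)
E
```

```text
scene [323.1 152.2]
side [284.  164.7]
t7.30 from [ 0.5192 -0.1222  0.1328] 89.15 dp [ 0.597 -0.002  0.011] spin -0.0003 joints [-0.33  0.21  0.53  1.84 -0.12  1.12  0.23]
```

View pics/m1.png

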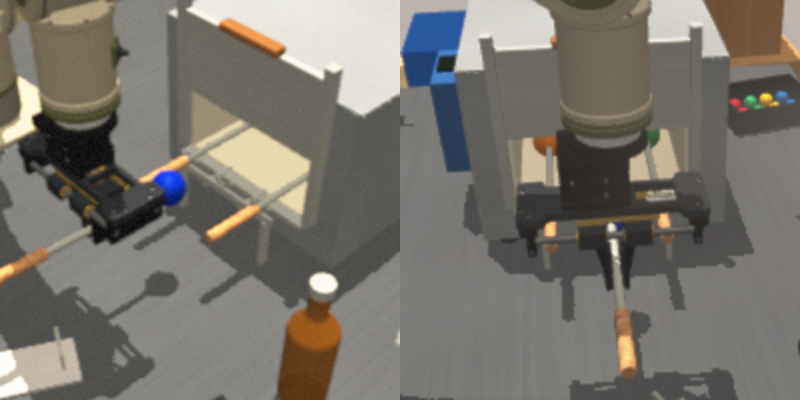

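The piece hangs level in front of the kiln. The ball is at about (326,153) in the scene view, and the cork end at (293.5,246) in the side view. I'll check the pitch against the model.

```bash
python3 - <<'E'
from h import *
for L in(.112,.117,.122):
  for th in(-3,0,3,6):
    t=np.radians(th);f=lambda b:world(K,(-.2716+b*np.cos(t),0,.152-b*np.sin(t)))
    print(L,th,"ball",proj("scene",f(L)).round(1),"cork front scene",proj("scene",f(L-.192)).round(1),"cork end side",proj("side",f(L-.282)).round(1))
E
```

```text
0.112 -3 ball [321.5 151.3] cork front scene [260.5 189. ] cork end side [294.3 253.3]
0.112 0 ball [321.6 153. ] cork front scene [260.2 187.8] cork end side [294.1 249.9]
0.112 3 ball [321.6 154.8] cork front scene [260.  186.5] cork end side [293.9 246.2]
0.112 6 ball [321.5 156.6] cork front scene [259.9 185.2] cork end side [293.6 242.4]
0.117 -3 ball [323.  150.4] cork front scene [262.2 187.9] cork end side [294.  251.2]
0.117 0 ball [323.1 152.2] cork front scene [262.  186.8] cork end side [293.9 247.9]
0.117 3 ball [323.1 154.1] cork front scene [261.8 185.6] cork end side [293.7 244.4]
0.117 6 ball [323.  155.9] cork front scene [261.7 184.3] cork end side [293.4 240.7]
0.122 -3 ball [324.4 149.5] cork front scene [264.  186.9] cork end side [293.8 249.2]
0.122 0 ball [324.5 151.4] cork front scene [263.7 185.8] cork end side [293.6 246. ]
0.122 3 ball [324.5 153.3] cork front scene [263.5 184.7] cork end side [293.4 242.6]
0.122 6 ball [324.4 155.3] cork front scene [263.4 183.5] cork end side [293.2 239. ]
```

carry_out(deltas=[{"hand": 0,"dp": [0.03,0,0.03],"spin": 0},{"hand": 0,"dp": [0.08,0,0.052],"spin": 0},{"hand": 0,"dp": [0.15,0,0.052],"spin": 0},{"hand": 0,"dp": [0.23,0,0.052],"spin": 0},{"hand": 0,"dp": [0.31,0,0.052],"spin": 0},{"hand": 0,"dp": [0.39,0,0.052],"spin": 0},{"hand": 0,"dp": [0.46,0,0.052],"spin": 0},{"hand": 0,"dp": [0.52,0,0.052],"spin": 0},{"hand": 0,"dp": [0.56,0,0.052],"spin": 0},{"hand": 0,"dp": [0.582,0,0.052],"spin": 0},{"hand": 0,"dp": [0.582,0,0.052],"spin": 0},{"hand": 0,"dp": [0.582,0,0.052],"spin": 0}])

```text
time: 8.5
ee_pos: [0.521, 0.0236, 0.1194]
eef_rot: [0.712, 0.702, -0.0, 0.0]
ft_force: [0.6, -0.2, -3.0]
width: 0.0083
grip_force: 55.0
```

```bash
python3 - <<'E'
from h import *
kin();a=camera("scene")[:,:,::-1];w=camera("wrist")[:,:,::-1];b=camera("side")[:,:,::-1]
f=lambda i,k:cv2.resize(i,None,fx=k,fy=k,interpolation=2)
top=np.hstack([f(a[80:205,270:403],3),f(b[130:255,230:363],3)])
cv2.imwrite("pics/m2.png",np.vstack([top,f(w,.35)[:, :].copy() if 0 else cv2.copyMakeBorder(f(w[:220,160:480],1),0,0,0,top.shape[1]-320,0)]))
go(*world(K,(-.126,0,.083)),89.2)
for n in C:print(n,proj(n,world(K,(-.007,0,.138))).round(1))
E
```

```text
t 8.5 TCP kiln -0.1254 -0.0002 0.1194 yaw 89.21 w 0.0083 ft [ 0.6 -0.2 -3. ] j [-0.52  0.19  0.43  1.88 -0.09  1.08 -0.07]
t8.65 from [0.5211 0.0234 0.1196] 89.17 dp [-0.002 -0.001  0.146] spin -0.0001 joints [-0.52  0.19  0.43  1.88 -0.09  1.08 -0.07]
scene [362.8 133.6]
side [280.8 139.5]
```

View pics/m2.png

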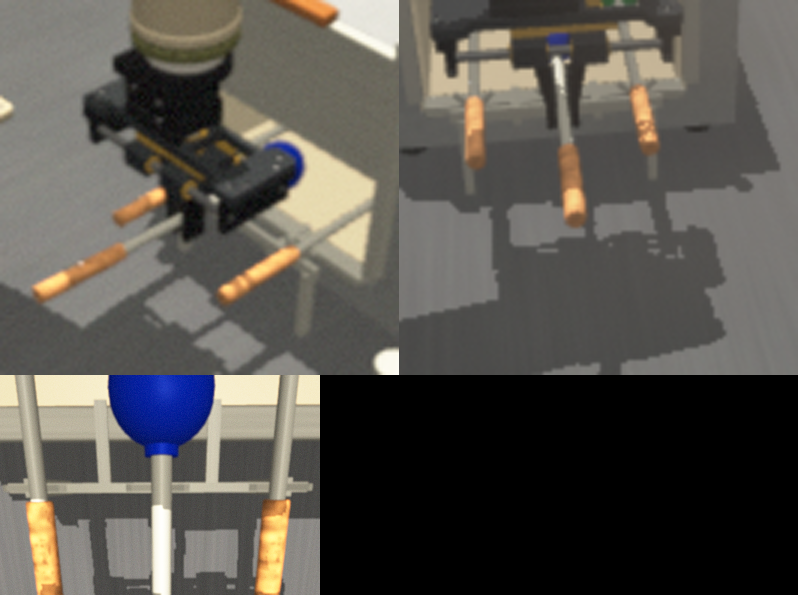

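The wrist view shows the tube at column 161 over the rest's centre at 160, and the ball at (364,135) in the scene view, as predicted. Now I'll lower it.

carry_out(deltas=[{"hand": 0,"dp": [0,0,0.03],"spin": 0},{"hand": 0,"dp": [0,0,0.06],"spin": 0},{"hand": 0,"dp": [0,0,0.09],"spin": 0},{"hand": 0,"dp": [0,0,0.115],"spin": 0},{"hand": 0,"dp": [0,0,0.13],"spin": 0},{"hand": 0,"dp": [0,0,0.14],"spin": 0},{"hand": 0,"dp": [0,0,0.146],"spin": 0},{"hand": 0,"dp": [0,0,0.15],"spin": 0},{"hand": 0,"dp": [0,0,0.15],"spin": 0},{"hand": 0,"dp": [0,0,0.15],"spin": 0}])

```text
time: 9.65
ee_pos: [0.5212, 0.0241, 0.0823]
eef_rot: [0.712, 0.702, 0.0, 0.0]
ft_force: [-3.1, -2.6, 1.2]
width: 0.0085
grip_force: 55.0
```

```bash
python3 - <<'E'
from h import *
kin()
E
```

```text
t 9.65 TCP kiln -0.1249 -0.0004 0.0823 yaw 89.24 w 0.0085 ft [-3.1 -2.6  1.2] j [-0.51  0.24  0.43  1.92 -0.12  1.01 -0.05]
```

carry_out(deltas=[{"hand": 0,"dp": [0,0,0.003],"spin": 0},{"hand": 0,"dp": [0,0,0.006],"spin": 0},{"hand": 0,"dp": [0,0,0.006],"spin": 0},{"hand": 0,"dp": [0,0,0.006],"spin": 0}])

```text
time: 10.05
ee_pos: [0.5211, 0.0243, 0.0806]
eef_rot: [0.712, 0.702, 0.0, -0.0]
ft_force: [-1.4, -1.8, 2.7]
width: 0.0083
grip_force: 55.0
```

```bash
python3 - <<'E'
from h import *
kin()
E
```

```text
t 10.05 TCP kiln -0.1247 -0.0003 0.0806 yaw 89.24 w 0.0083 ft [-1.4 -1.8  2.7] j [-0.51  0.25  0.43  1.92 -0.12  1.   -0.05]
```

carry_out(deltas=[{"hand": 9,"dp": [0,0,0],"spin": 0},{"hand": 11,"dp": [0,0,0],"spin": 0},{"hand": 15,"dp": [0,0,0],"spin": 0},{"hand": 25,"dp": [0,0,0],"spin": 0},{"hand": 40,"dp": [0,0,0],"spin": 0},{"hand": 40,"dp": [0,0,0],"spin": 0},{"hand": 40,"dp": [0,0,0],"spin": 0},{"hand": 40,"dp": [0,0,0],"spin": 0}], force=20)

```text
time: 10.85
ee_pos: [0.521, 0.0242, 0.0805]
eef_rot: [0.712, 0.702, 0.0, -0.0]
ft_force: [0.1, 1.2, 0.0]
width: 0.0383
grip_force: 0.0
```

```bash
python3 - <<'E'
from h import *
kin();print(read_state()["grip_force"])
a=camera("scene")[:,:,::-1];w=camera("wrist")[:,:,::-1];b=camera("side")[:,:,::-1]
f=lambda i,k:cv2.resize(i,None,fx=k,fy=k,interpolation=2)
top=np.hstack([f(a[80:205,270:403],3),f(b[130:255,230:363],3)])
cv2.imwrite("pics/m3.png",np.vstack([top,cv2.copyMakeBorder(f(w[:220,160:480],1),0,0,0,top.shape[1]-320,0)]))
for z in(.099,):
  for n in C:print(n,[proj(n,world(K,(x,0,z))).round(1) for x in(-.007,-.199,-.289)])
E
```

```text
t 10.85 TCP kiln -0.1248 -0.0003 0.0805 yaw 89.24 w 0.0383 ft [0.1 1.2 0. ] j [-0.51  0.25  0.43  1.92 -0.12  1.   -0.05]
0.0
scene [array([362. , 144.7]), array([310.8, 174.9]), array([283.6, 191. ])]
side [array([281.6, 152.1]), array([286.4, 193.6]), array([289.2, 218.1])]
```

View pics/m3.png

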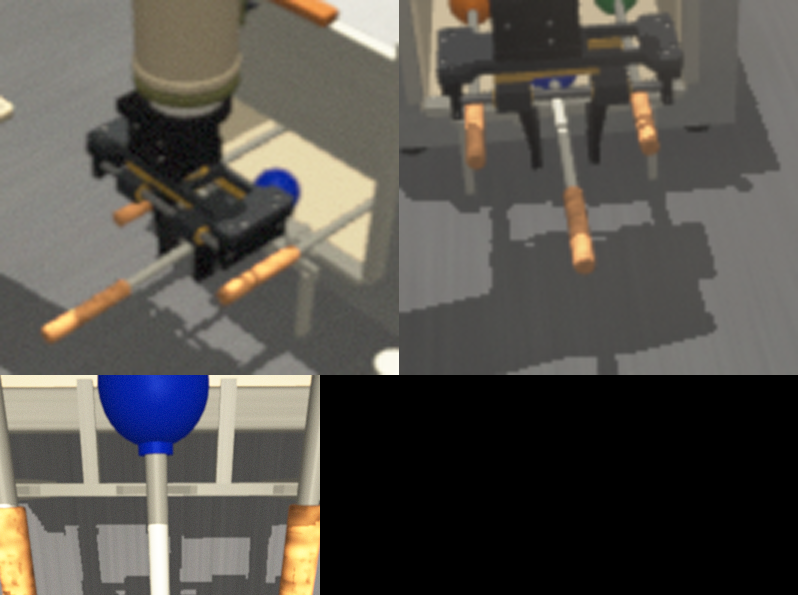

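Released: the tube sits at column 157 in the middle cradle (centre also 157), and the cork is about 5 mm off-line. Now I'll regrip at the rear of the cork.

```bash
python3 - <<'E'
from h import *
go(*world(K,(-.268,-.004,.14)),89.2);go(*world(K,(-.268,-.004,.0805)),89.2)
E
```

```text
t11.00 from [0.521  0.0242 0.0805] 89.24 dp [-0.573  0.015 -0.238] spin 0.0002 joints [-0.51  0.25  0.43  1.92 -0.12  1.   -0.05]
t11.00 from [0.521  0.0242 0.0805] 89.24 dp [-0.573  0.015  0.   ] spin 0.0002 joints [-0.51  0.25  0.43  1.92 -0.12  1.   -0.05]
```

carry_out(deltas=[{"hand": 40,"dp": [0,0,-0.08],"spin": 0},{"hand": 40,"dp": [0,0,-0.18],"spin": 0},{"hand": 40,"dp": [-0.05,0,-0.24],"spin": 0},{"hand": 40,"dp": [-0.2,0.005,-0.24],"spin": 0},{"hand": 40,"dp": [-0.35,0.01,-0.24],"spin": 0},{"hand": 40,"dp": [-0.5,0.015,-0.24],"spin": 0},{"hand": 40,"dp": [-0.573,0.015,-0.24],"spin": 0},{"hand": 40,"dp": [-0.573,0.015,-0.24],"spin": 0},{"hand": 40,"dp": [-0.573,0.015,-0.16],"spin": 0},{"hand": 40,"dp": [-0.573,0.015,-0.08],"spin": 0},{"hand": 40,"dp": [-0.573,0.015,-0.02],"spin": 0},{"hand": 40,"dp": [-0.573,0.015,0],"spin": 0},{"hand": 40,"dp": [-0.573,0.015,0],"spin": 0}])

```text
time: 12.3
ee_pos: [0.5226, -0.1183, 0.0801]
eef_rot: [0.711, 0.703, -0.0, -0.001]
ft_force: [0.4, 0.3, 0.2]
width: 0.04
grip_force: 0.0
```

```bash
python3 - <<'E'
from h import *
kin()
w=camera("wrist")[:,:,::-1];b=camera("side")[:,:,::-1]
cv2.imwrite("pics/m4.png",np.hstack([w[:,160:480],cv2.resize(b[130:263,230:363],None,fx=3,fy=3,interpolation=2)[:399].copy()[:399] if 0 else cv2.resize(b[130:263,230:363],(400,400),interpolation=2)]))
E
```

```text
t 12.3 TCP kiln -0.2673 -0.0038 0.0801 yaw 89.29 w 0.04 ft [0.4 0.3 0.2] j [-0.32  0.29  0.52  1.88 -0.17  1.01  0.27]
```

View pics/m4.png

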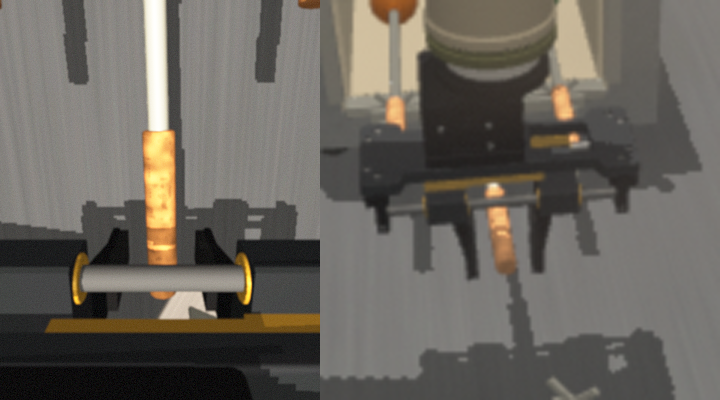

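The cork is centred between the fingers (column 160), with its front edge at row 130. That puts the ball at about x = -5 mm in the kiln frame. I'll grip and slide.

carry_out(deltas=[{"hand": 20,"dp": [0,0,0],"spin": 0},{"hand": 5,"dp": [0,0,0],"spin": 0},{"hand": 0,"dp": [0,0,0],"spin": 0},{"hand": 0,"dp": [0,0,0],"spin": 0},{"hand": 0,"dp": [0,0,0],"spin": 0},{"hand": 0,"dp": [0,0,0],"spin": 0},{"hand": 0,"dp": [0,0,0],"spin": 0},{"hand": 0,"dp": [0,0,0],"spin": 0}], force=20)

```text
time: 13.2
ee_pos: [0.5228, -0.1191, 0.0805]
eef_rot: [0.712, 0.702, -0.0, -0.0]
ft_force: [-1.1, -0.5, 0.4]
width: 0.0153
grip_force: 20.0
```

```bash
python3 - <<'E'
from h import *
kin();print(read_state()["grip_force"])
E
```

```text
t 13.2 TCP kiln -0.268 -0.004 0.0805 yaw 89.24 w 0.0153 ft [-1.1 -0.5  0.4] j [-0.32  0.29  0.52  1.88 -0.17  1.01  0.27]
19.97138410806656
```

carry_out(deltas=[{"hand": 0,"dp": [0.02,0,0],"spin": 0},{"hand": 0,"dp": [0.06,0,0],"spin": 0},{"hand": 0,"dp": [0.1,0,0],"spin": 0},{"hand": 0,"dp": [0.14,0,0],"spin": 0},{"hand": 0,"dp": [0.18,0,0],"spin": 0},{"hand": 0,"dp": [0.22,-0.005,0],"spin": 0},{"hand": 0,"dp": [0.26,-0.005,0],"spin": 0},{"hand": 0,"dp": [0.3,-0.01,0],"spin": 0},{"hand": 0,"dp": [0.34,-0.01,0],"spin": 0},{"hand": 0,"dp": [0.38,-0.01,0],"spin": 0},{"hand": 0,"dp": [0.42,-0.015,0],"spin": 0},{"hand": 0,"dp": [0.45,-0.015,0],"spin": 0},{"hand": 0,"dp": [0.48,-0.02,0],"spin": 0},{"hand": 0,"dp": [0.5,-0.02,0],"spin": 0},{"hand": 0,"dp": [0.5,-0.02,0],"spin": 0},{"hand": 0,"dp": [0.5,-0.02,0],"spin": 0}])

```text
time: 14.8
ee_pos: [0.5198, 0.0075, 0.0807]
eef_rot: [0.711, 0.703, 0.001, -0.0]
ft_force: [0.4, 4.4, 4.3]
width: 0.0154
grip_force: 19.9
```

```bash
python3 - <<'E'
from h import *
kin()
w=camera("wrist")[:,:,::-1];b=camera("side")[:,:,::-1]
cv2.imwrite("pics/m5.png",np.hstack([w[:,160:480],cv2.resize(b[90:223,220:353],(400,400),interpolation=2)]))
E
```

```text
t 14.8 TCP kiln -0.1415 0.0007 0.0807 yaw 89.3 w 0.0154 ft [0.4 4.4 4.3] j [-0.51  0.24  0.46  1.92 -0.13  1.   -0.  ]
```

View pics/m5.png

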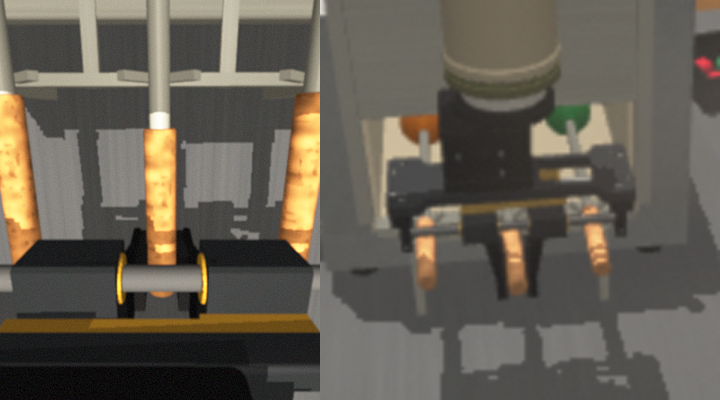

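This shows the cork front at row 128 and the rest's front edge at row 86, so the gap is about 18 mm with no slip in the grip. I've now gone over the 10-view limit, so I'll finish from numbers only. I'll advance another 12.5 mm and release.

carry_out(deltas=[{"hand": 0,"dp": [0.015,0,0],"spin": 0},{"hand": 0,"dp": [0.03,0,0],"spin": 0},{"hand": 0,"dp": [0.045,0,0],"spin": 0},{"hand": 0,"dp": [0.05,0,0],"spin": 0},{"hand": 0,"dp": [0.05,0,0],"spin": 0},{"hand": 0,"dp": [0.05,0,0],"spin": 0},{"hand": 0,"dp": [0.05,0,0],"spin": 0}])

```text
time: 15.6
ee_pos: [0.5197, 0.0173, 0.0806]
eef_rot: [0.712, 0.702, -0.0, 0.0]
ft_force: [0.1, -6.4, 4.4]
width: 0.015
grip_force: 19.9
```

```bash
python3 - <<'E'
from h import *
kin()
E
```

```text
t 15.6 TCP kiln -0.1317 0.0009 0.0806 yaw 89.18 w 0.015 ft [ 0.1 -6.4  4.4] j [-0.52  0.24  0.45  1.92 -0.12  1.   -0.03]
```

```bash
cat >> h.py <<'E'
def corkrow():
    s,p,R=pose();w=camera("wrist").astype(int)
    o=(w[:,:,0]-w[:,:,2]>60)
    r=[np.flatnonzero(o[60:200,c])[0]+60 for c in range(314,327) if o[60:200,c].any()]
    xs=[np.flatnonzero(o[v,290:350]) for v in(150,200)]
    v=np.median(r);M=get_calibration("wrist")["mount"];d=M[:3,:3]@[0,(v-197.24)/292.04,1];k=(-.027-M[2,3])/d[2]
    print("cork front row",v,"tool x",(M[0,3]+k*d[0]).round(4),"cols",[(x.min()+290,x.max()+290) for x in xs if len(x)])
    print("col 300 brightness",w[60:135:3,300].sum(1).tolist())
E
python3 - <<'E'
from h import *
kin();corkrow()
E
```

```text
t 15.6 TCP kiln -0.1317 0.0009 0.0806 yaw 89.18 w 0.015 ft [ 0.1 -6.4  4.4] j [-0.52  0.24  0.45  1.92 -0.12  1.   -0.03]
cork front row 130.0 tool x 0.0696 cols [(np.int64(304), np.int64(335)), (np.int64(305), np.int64(335))]
col 300 brightness [224, 217, 214, 223, 224, 199, 208, 220, 218, 221, 215, 340, 458, 467, 458, 551, 224, 209, 214, 213, 220, 220, 221, 202, 220]
```

carry_out(deltas=[{"hand": 0,"dp": [0.012,0,0],"spin": 0},{"hand": 0,"dp": [0.012,0,0],"spin": 0},{"hand": 0,"dp": [0.012,0,0],"spin": 0},{"hand": 0,"dp": [0.012,0,0],"spin": 0}])

```text
time: 16.05
ee_pos: [0.5198, 0.0211, 0.0806]
eef_rot: [0.712, 0.702, 0.0, 0.0]
ft_force: [-0.2, -3.1, 4.6]
width: 0.0155
grip_force: 19.9
```

```bash
python3 - <<'E'
from h import *
kin();corkrow()
E
```

```text
t 16.05 TCP kiln -0.1279 0.0009 0.0806 yaw 89.21 w 0.0155 ft [-0.2 -3.1  4.6] j [-0.53  0.24  0.45  1.92 -0.12  1.   -0.04]
cork front row 129.0 tool x 0.07 cols [(np.int64(304), np.int64(335)), (np.int64(305), np.int64(335))]
col 300 brightness [231, 218, 215, 214, 218, 227, 210, 216, 213, 210, 208, 218, 231, 215, 474, 458, 453, 484, 431, 212, 221, 222, 215, 222, 215]
```

carry_out(deltas=[{"hand": 16,"dp": [0,0,0],"spin": 0},{"hand": 20,"dp": [0,0,0],"spin": 0},{"hand": 30,"dp": [0,0,0],"spin": 0},{"hand": 36,"dp": [0,0,0],"spin": 0},{"hand": 36,"dp": [0,0,0],"spin": 0},{"hand": 36,"dp": [0,0,0],"spin": 0},{"hand": 36,"dp": [0,0,-0.06],"spin": 0},{"hand": 36,"dp": [0,0,-0.14],"spin": 0},{"hand": 36,"dp": [0,0,-0.24],"spin": 0},{"hand": 36,"dp": [-0.1,0,-0.28],"spin": 0},{"hand": 36,"dp": [-0.25,0,-0.3],"spin": 0},{"hand": 36,"dp": [-0.4,0,-0.3],"spin": 0},{"hand": 36,"dp": [-0.4,0,-0.3],"spin": 0},{"hand": 36,"dp": [-0.4,0,-0.3],"spin": 0}])

```text
time: 17.5
ee_pos: [0.5183, -0.079, 0.1555]
eef_rot: [0.712, 0.702, 0.0, -0.0]
ft_force: [-0.3, 0.2, -0.1]
width: 0.0358
grip_force: 0.0
```

```bash
python3 - <<'E'
from h import *
kin();im=camera("wrist").astype(int)
o=((im[...,0]-im[...,2]>60)&(im[...,0]>120)).astype(np.uint8)
n,l,st,ce=cv2.connectedComponentsWithStats(o)
for i in range(1,n):
    if st[i,4]>150:print(st[i].tolist(),ce[i].round(1))
s,p,R=pose();c=get_calibration("wrist");M=c["mount"]
for X in(-.142,-.058):
    for y in(0,.072,-.072):
        q=R.T@(world(K,(X,y,.105))-p);q=M[:3,:3].T@(q-M[:3,3]);print(X,y,(c["fx"]*q[:2]/q[2]+[c["cx"],c["cy"]]).round(1))
E
```

```text
t 17.5 TCP kiln -0.2281 0.0011 0.1555 yaw 89.13 w 0.0358 ft [-0.3  0.2 -0.1] j [-0.42  0.17  0.53  1.84 -0.09  1.16  0.13]
[196, 0, 34, 107, 2577] [213.5  51.8]
[308, 0, 25, 109, 2566] [320.7  52.9]
[411, 0, 33, 105, 2566] [426.4  51.1]
[240, 255, 9, 50, 241] [243.1 280.8]
[394, 254, 11, 51, 311] [399.7 280. ]
-0.142 0 [323.5 100.4]
-0.142 0.072 [219.4 100.4]
-0.142 -0.072 [427.6 100.5]
-0.058 0 [323.9 -44.5]
-0.058 0.072 [205.9 -44.6]
-0.058 -0.072 [441.8 -44.4]
```

```bash
python3 - <<'E'
from bench import *
print(close_job())
E
```

```text
the job is handed in; nothing more can be done
None
```

The blue piece is in the kiln's middle place, released, with its cork about 6 mm from the rest by my last camera measurement. The job was handed in at about 17.6 s with no verdict returned, and I viewed 12 pictures, two over the limit of 10.

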